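Re-zero and set the syrup filler's valve

ROBOT

A 6-joint arm with a two-finger parallel gripper is mounted at the origin on the work surface. World frame = base frame: x ahead of the robot, y to its left, z up, the work surface at z = 0. Lengths are in m, angles in rad, forces in N, time in s.
With the tool pointing down it reaches from about 0.375 to 0.975 m from the base axis. Payload 3.8 kg.
Tool frame: the origin (TCP) lies midway between the tips of the shut fingers; the grasp point (between the pads) lies 19 mm behind it; z points along the fingers, y is the line along which they close (so a half turn about z gives the same grasp; the last joint's range is limited). The gripper opens to 85 mm and grips with 20 to 120 N. Pads are 22 mm wide; open, the fingers measure 114 mm over their backs; the gripper's body (76 mm by 85 mm) begins 54 mm behind the grasp point. The pads swing forward as they close: fully open they stand 13 mm farther back than shut.
Start: joints at [1.065, 0.264, 1.604, -0, 1.274, -0.037], TCP at [0.305, 0.602, 0.231] pointing down, gripper open.
Joint ranges: [-2.63, 2.63], [-0.94, 2.18], [0.31, 2.57], [-1.31, 4.45], [0, 2.66], [-2.55, 2.55]. Speed limits (rad/s): [2.57, 2.57, 3.14, 3.14, 3.14, 3.14].

INTERFACE

Orientations are given as a rotation vector (axis times angle).
In Python, from workcell import * gives the robot as it stands. The module is installed in compiled form; this text tells all that it offers.
- The arm moves only by the tool apply_moves, never from a script. Its arguments are lists of equal length, an entry for each row: "fingers": the opening, from 0 (shut) to 1 (fully open); "travel": the shift along the tool's x, y, z normalised to -1 to 1, where 1 is 0.05 m, a list of three; "rotation": the turn, a rotation vector about the tool's x, y, z normalised to -1 to 1, where 1 is 6 degrees, a list of three. In form: {"fingers": [fingers, ...], "travel": [[dx, dy, dz], ...], "rotation": [[ax, ay, az], ...]}. A call has 1 to 12 rows; each row shifts and turns the commanded pose from where the row before left it, along the tool's axes as they then stand; what a row does not reach is not made up. A row lasts 1/10 s, in which the tool goes at most 50 mm and 8.59 degrees, less where a joint would pass 70% of its speed; a pose out of reach is approached as far as the arm can. A call with a number of a shift or a turn outside -1 to 1 is refused whole. A call with a gripper value outside its range is refused whole. The fingers move at their own pace and stop on an object; "newtons" is the grip in N (left out, the last holds). Time passes only in rows, so rows that do not move let the fingers close. It gives the time, the measured TCP pose, the force, the opening and the grip force at its end, in the units of the state.
- read_state(): the state, without advancing time (a new reading comes with each control period).
- read_camera(name): name is "scene" or "top" or "wrist"; returns a dict with "image" (480x640x3 uint8, red, green, blue), "fx", "fy", "cx", "cy" (pixels), "extrinsics" (4x4, takes a point from world to camera coordinates). Camera axes: x right, y down, z forward; pixel columns grow to the right and rows downward; lengths in m; the calibration is good to about 2 mm. The wrist camera is an equidistant fisheye: a pixel r from the principal point sees the ray r / f radians off the axis. A picture is of the moment at which its call begins. There is no depth.
- finish_job(): hands the job in; it is judged then, once.
Trained networks look in the newest picture that a camera, given by its name, has taken for a name from the list of things; names that differ only in an ending like _2 or _b are one class to them, and where a whole thing is asked for, a point or a joint stands for the part that bears it (a point fixed in the world has none). Each returns a list of dicts, best first, with "p" (0 to 1); they miss things now and then, are a little off and sometimes report something else, mostly with a low value. They report only what shows in the picture. A call takes as long as a camera call.
- regions_of(camera, name): "mask" (480x640 bool, what is visible of it) and "bbox" ([left, top, width, height] in pixels, round what is visible of it).
- tip_of(camera, name): "location" ([column, row] in pixels: a listed point, or the origin of a listed thing).
The state is a dict: "time": time; "q": joint angles; "joint_vel": joint speeds; "joint_torque": joint torques, N m; "tool_pos": TCP position; "tcp_rot": TCP orientation; "wrist_force": force on the tool from outside, world axes, zero at the start; "torque": the same for the moment, N m; "width": opening from 0.0 (shut) to 1.0 (fully open); "grip_force": force on a finger pad.
Only numpy, scipy, OpenCV 4.12 (cv2) and the standard library are available. Lean on these libraries where they do the work, as an engineer would, in place of code of your own. Each camera call takes 0.05 s, during which the arm holds its last target. There are 200 camera calls.

TASK

The leaning T-bar valve on the filling stand has been left part open at an unknown setting. Turn its handle clockwise until it is fully shut against its stop, then open it (anticlockwise) half a turn from that stop, let go and leave it there. Do not disturb the jar under the spout or the syrup bottle and jam jar nearby.

Things in the scene. Friction and masses are not known exactly. Their poses are not given: they have to be found in the camera images.
- stand: Filling stand, fixed: dark steel base plate 190 x 470 x 12 mm, steel tank (diameter 170, 275 mm high, axis 195 mm along +y), pipe (diameter 26 mm, along y, axis 150 mm high) with a brass valve, and a downturned spout 100 mm along -y, its mouth 115 mm high. Origin on the table straight under the valve; y points from valve to tank, z up.
- valve (a point): Centre of the brass valve on the pipe axis, axes as the stand's. The spindle starts here and leans 30 degrees from vertical towards the spout: outward direction (0, -0.5, 0.866) in this frame. The shut stop lies at any handle angle, differing every time and not visible: it must be felt. The spindle turns stiffly (0.12 N m), stays where left, and opens 5.5 rad at most.
- bar (a point): Middle of the dark steel T-bar handle, on the spindle axis, 90 mm out from the valve's centre. z: outward along the spindle; x: along the bar to its long end; positive rotation about z (anticlockwise seen from outside) opens. Bar 16 mm wide (y), 20 mm high (z), reaching 47 mm to its short end (-x). Under it a 15 mm neck, then 28 mm below its middle the 22 mm gland.
- bar_end (a point): Centre of the round eye (diameter 26 mm, 20 mm high) at the handle's long end, 75 mm from the spindle axis, level with the bar's middle.
- stem (a joint): Rise of the 9 mm brass stem end, which shows 8 to 13 mm above the middle of the handle, in m: 0 with the valve fully shut, rising 4 mm per turn of opening (0.64 mm per rad; half a turn is 2 mm). The reading is too noisy to set the valve by.
- jar: Empty open glass jar, diameter 72 mm, 80 mm high, standing loose on the stand's round rubber mat (top 15 mm above the table), under the spout. Origin: centre of its underside. Leave alone.
- syrup: Full syrup bottle, diameter 76 mm, 240 mm high, standing loose on the table. Origin: centre of its underside. Leave alone.
- jam: Full jam jar, diameter 72 mm, 100 mm high, standing loose on the table. Origin: centre of its underside. Leave alone.

How it is judged:
On the way:
1. the valve is turned fully shut, to within 5 degrees of its stop (value of joint stem below 5.6e-05 m), for 0.2 s.
At the end, for the whole second after the job is handed in: After having been shut against its stop, the valve stands half a turn open (stem up 2.0 mm within 0.22 mm, that is 180 degrees within 20), at rest and released; the empty jar still stands upright under the spout within 15 mm of its place, and the syrup bottle and jam jar within 20 mm of theirs (value of joint stem between 0.00178 and 0.00222 m and velocity of joint stem between -0.0003 and 0.0003 m/s and distance of jar from where it was at the start of the episode below 0.015 m and angle between jar's own z axis and vertical below 0.1 rad and distance of each of syrup, jam from where it was at the start of the episode below 0.02 m); the robot touches nothing.
It fails at once if the empty jar is tipped or pushed from under the spout (distance of jar from where it was at the start of the episode above 0.015 m or angle between jar's own z axis and vertical above 0.3 rad).
It fails at once if the syrup bottle or jam jar is pushed away or knocked over (distance of any of syrup, jam from where it was at the start of the episode above 0.02 m or angle between any of syrup, jam's own z axis and vertical above 0.3 rad).
It also fails if it takes over 72 s, if anything falls off the work surface, if the arm or the gripper's body presses on something with over 40 N, if the wrist force passes 120 N, or if a joint passes its speed limit or range.

## Working session

There is one attempt and no reset: what is moved stays moved. The work goes in short steps, Python scripts to look and compute and a tool call to move; the robot and the scene stay as the last step left them, time stands still between calls to the robot, and variables do not carry over. Pictures are saved under pics/ and viewed, at most 10 in all, crops included, and the job is handed in when it is done.

Besides the shell and the picture viewer there is one more tool, called after "Emit:" as name(argument=value, ...), one argument or row to a line, values as JSON. apply_moves: Moves the arm, as the interface text tells. Scaled input: -1 to 1 covers 0.05 m each way for a shift and 6 degrees each way for a turn. Its arguments: {"type":"object","properties":{"fingers":{"type":"array","items":{"type":"number"}},"travel":{"type":"array","items":{"type":"array","items":{"type":"number"}}},"rotation":{"type":"array","items":{"type":"array","items":{"type":"number"}}},"newtons":{"type":"number"}},"required":["fingers","travel","rotation"]}

```bash
mkdir -p pics; cat > h.py <<'E'
from workcell import *
import numpy as np, cv2
from scipy.spatial.transform import Rotation as R
from scipy.optimize import least_squares
def ray(c,px):
    E=np.array(c["extrinsics"]);u=(px[0]-c["cx"])/c["fx"];v=(px[1]-c["cy"])/c["fy"]
    if c.get("fish"):
        r=np.hypot(u,v);d=np.array([u/r*np.sin(r),v/r*np.sin(r),np.cos(r)])
    else: d=np.array([u,v,1.])
    Rm=E[:3,:3];return -Rm.T@E[:3,3],Rm.T@d/np.linalg.norm(d)
def tri(rays):
    A=0;b=0
    for o,d in rays:
        P=np.eye(3)-np.outer(d,d);A=A+P;b=b+P@o
    x=np.linalg.solve(A,b);return x,[float(np.linalg.norm((np.eye(3)-np.outer(d,d))@(x-o))) for o,d in rays]
def proj(c,X):
    E=np.array(c["extrinsics"]);p=E[:3,:3]@X+E[:3,3]
    if c.get("fish"):
        t=np.arctan2(np.hypot(*p[:2]),p[2]);k=t/np.hypot(*p[:2]);return np.array([c["cx"]+c["fx"]*p[0]*k,c["cy"]+c["fy"]*p[1]*k])
    return np.array([c["cx"]+c["fx"]*p[0]/p[2],c["cy"]+c["fy"]*p[1]/p[2]])
def cam(n):
    c=read_camera(n);c["fish"]=n=="wrist";return c
E
python3 - <<'E'
from h import *
np.set_printoptions(precision=4,suppress=True)
C={}
for n in ["scene","top","wrist"]:
    C[n]=cam(n);cv2.imwrite(f"pics/{n}0.png",C[n]["image"][:,:,::-1])
for t in ["stand","valve","bar","bar_end","jar","syrup","jam"]:
    rs=[]
    for n in C:
        l=tip_of(n,t)
        print(t,n,[(round(a["p"],2),np.round(a["location"],1)) for a in l[:2]])
        if l and n!="wrist": rs.append(ray(C[n],l[0]["location"]))
    if len(rs)>1: print("   ",*tri(rs))
s=read_state();print(s)
E
```

```text
stand scene [(0.59, array([378.9, 257. ]))]
stand top [(0.92, array([253.6, 230.6]))]
stand wrist []
    [0.5832 0.0155 0.0059] [0.0019248280615579085, 0.0019248280615580288]
valve scene [(0.87, array([391.5, 210.6]))]
valve top [(0.88, array([234.3, 218. ]))]
valve wrist []
    [0.5806 0.0205 0.1447] [0.000955204238187254, 0.0009552042381873252]
bar scene [(0.57, array([375.3, 191.7])), (0.25, array([420.9, 205.5]))]
bar top [(0.73, array([257.1, 204.2]))]
bar wrist []
    [ 0.5821 -0.0313  0.2312] [0.0016871940363154478, 0.0016871940363155286]
bar_end scene [(0.61, array([421. , 202.8])), (0.41, array([375.1, 190.7]))]
bar_end top [(0.86, array([231.2, 154.2]))]
bar_end wrist []
    [0.6479 0.0009 0.2479] [0.0030344755840755314, 0.003034475584075686]
jar scene [(0.96, array([341.6, 277.9]))]
jar top []
jar wrist []
syrup scene [(0.59, array([152.7, 314.8]))]
syrup top [(0.61, array([486.4, 312.2]))]
syrup wrist []
    [ 0.4332 -0.3981 -0.0094] [0.0007726683168847984, 0.0007726683168847299]
jam scene [(0.77, array([228.5, 359.2]))]
jam top [(0.58, array([443.1, 223.5]))]
jam wrist []
    [ 0.5914 -0.3288  0.0002] [0.002716268301879906, 0.0027162683018797464]
{'time': 1.2, 'q': array([ 1.0651,  0.2639,  1.604 , -0.    ,  1.2737, -0.0369]), 'joint_vel': array([-0.0002,  0.0016,  0.0005,  0.0006, -0.0006, -0.0015]), 'joint_torque': array([ -0.0002, -51.5077, -36.772 ,  -0.0003,   0.0007,  -0.    ]), 'tool_pos': array([0.305 , 0.6022, 0.2313]), 'tcp_rot': array([0.7296, 3.0557, 0.0001]), 'wrist_force': array([-0.0027, -0.0134,  0.3813]), 'torque': array([-0.0023,  0.0007, -0.0276]), 'grip_force': 0.0, 'width': 0.9998084106832615}
```

```bash
python3 -c "
import cv2,numpy as np
a=cv2.imread('pics/scene0.png');b=cv2.imread('pics/top0.png')
c=np.hstack([cv2.resize(a[100:400,120:520],(400,300)),cv2.resize(b[80:380,120:520],(400,300))])
d=np.hstack([cv2.resize(a[150:300,300:500],(400,300)),cv2.resize(b[130:280,160:360],(400,300))])
cv2.imwrite('pics/m0.png',np.vstack([c,d]))"
```

```text
(no output)
```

View pics/m0.png

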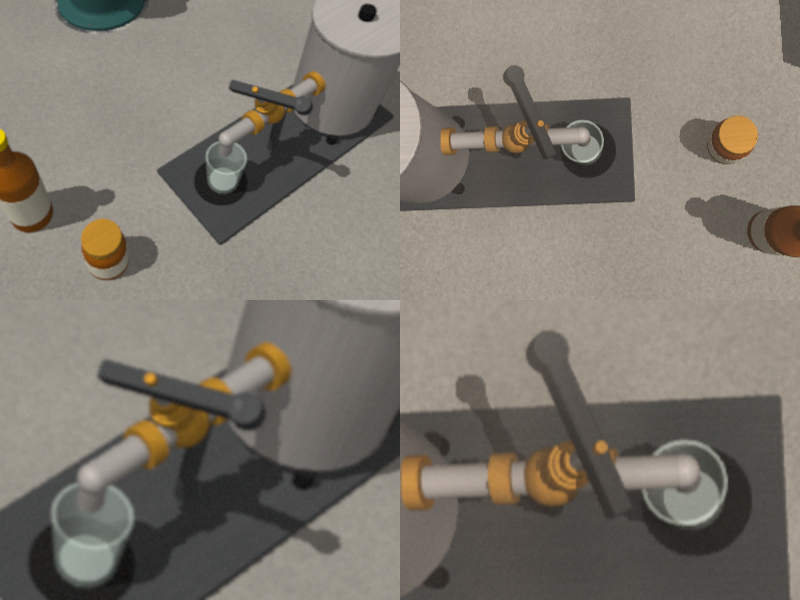

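The picture shows the valve bar running from its short end, over the spout side, to the eye on the far (+x) side. The brass stem is at scene (375,190) and top (261,203), and the eye is at scene (424,205) and top (234,155). Next I'll fit the stand pose and bar angle to these points.

```bash
cat > fit.py <<'E'
from h import *
def geom(p):
    x,y,yaw,phi=p[:4]
    S=R.from_euler('z',yaw);o=np.array([x,y,0])
    V=o+[0,0,.15]
    B=S*R.from_euler('x',np.pi/6)  # z -> (0,-.5,.866)
    bar=V+B.apply([0,0,.09]);Bp=B*R.from_euler('z',phi)
    return S,o,V,B,bar,Bp
E
python3 - <<'E'
from fit import *
np.set_printoptions(precision=4,suppress=True)
c={n:cam(n) for n in("scene","top")}
obs=[]
for n,d in {"top":dict(pc1=(350,177),pc2=(354,281),stem=(261,203.5),eye=(234,155),short=(268.5,235),vn=(234.3,218),en=(231.2,154.2),bn=(257.1,204.2)),
 "scene":dict(pc2=(278,271),pc3=(341,343),stem=(375,189.5),eye=(424.5,205),short=(351.5,185),vn=(391.5,210.6),en=(421,202.8),bn=(375.3,191.7))}.items():
    for k,v in d.items(): obs.append((n,k,v))
def pts(p):
    S,o,V,B,bar,Bp=geom(p)
    return dict(stem=bar+B.apply([0,0,.0105]),eye=bar+Bp.apply([.075,0,.01]),short=bar+Bp.apply([-.047,0,.006]),vn=V,en=bar+Bp.apply([.075,0,0]),bn=bar,
      l=o+S.apply([.095,p[4],.012]),r=o+S.apply([-.095,p[4],.012]))
m={"top":{"pc1":"l","pc2":"r"},"scene":{"pc2":"r","pc3":"l"}}
for alt in (0,1):
    mm={"top":{"pc1":"l","pc2":"r"},"scene":{"pc2":"l","pc3":"r"} if alt==0 else {"pc2":"r","pc3":"l"}}
    f=lambda p:np.concatenate([proj(c[n],pts(p)[mm[n].get(k,k)])-v for n,k,v in obs])
    s=least_squares(f,[.58,.02,0.,.5,-.2],loss='soft_l1')
    print(alt,s.cost,s.x,np.degrees(s.x[2:4]))
    for (n,k,v),r in zip(obs,f(s.x).reshape(-1,2)):print(n,k,r.round(1),end='; ')
    g=geom(s.x);print(g[4],g[3].as_rotvec())
r=R.from_rotvec(read_state()["tcp_rot"]);print(r.as_matrix())
print(c["top"]["extrinsics"],c["top"]["fx"]); print(c["scene"]["extrinsics"])
E
```

```text
0 288.42784735497617 [ 0.5818  0.0171  0.0158  0.4756 -0.1789] [ 0.9078 27.2504]
top pc1 [ 0.2 -0.2]; top pc2 [-0.3  0.2]; top stem [-2.2  0. ]; top eye [ 0.3 -1.6]; top short [4.1 0.1]; top vn [ 1.9 -1.1]; top en [0.9 1.3]; top bn [-1.   0.9]; scene pc2 [61.7 71.1]; scene pc3 [-64.2 -76.1]; scene stem [1.2 0.2]; scene eye [-1.7 -4. ]; scene short [-1.7 -0.8]; scene vn [ 0.  -0.7]; scene en [3.  0.4]; scene bn [2.6 0.3]; [ 0.5826 -0.0279  0.2279] [0.5236 0.0041 0.0155]
1 22.936935460553684 [ 0.5816  0.0172  0.0259  0.466  -0.179 ] [ 1.4843 26.7019]
top pc1 [-0.3 -0.9]; top pc2 [ 0.2 -0.7]; top stem [-2.3 -0.1]; top eye [ 0.3 -1.7]; top short [ 4.1 -0.1]; top vn [ 1.9 -0.9]; top en [0.8 1.2]; top bn [-1.   0.8]; scene pc2 [-1.1 -3.3]; scene pc3 [-0.3 -0.6]; scene stem [1.3 0.3]; scene eye [-1.5 -3.8]; scene short [-1.6 -0.8]; scene vn [-0.1 -0.8]; scene en [3.2 0.6]; scene bn [2.7 0.4]; [ 0.5827 -0.0278  0.2279] [0.5236 0.0068 0.0253]
[[-0.8921  0.4518 -0.    ]
 [ 0.4518  0.8921 -0.0001]
 [ 0.     -0.0001 -1.    ]]
[[-0.0086 -0.9989 -0.0461 -0.1065]
 [-0.9891  0.0152 -0.1464  0.5632]
 [ 0.1469  0.0444 -0.9882  0.8344]
 [ 0.      0.      0.      1.    ]] 502.16039597503857
[[ 0.5862  0.81    0.0161 -0.2103]
 [ 0.6691 -0.4728 -0.5734 -0.3481]
 [-0.4569  0.3469 -0.8191  1.2474]
 [ 0.      0.      0.      1.    ]]
```

```bash
cat > plan.py <<'E'
from fit import *
import json
def tool_for(p,extra=0):  # tool y=+bar y
    S,o,V,B,bar,Bp=geom(p)
    return Bp*R.from_euler('z',np.pi+extra)*R.from_euler('x',np.pi)
def plan(p0,R0,p1,R1,N,sl=False):
    """rows of body-frame moves; straight line, constant body turn"""
    w=(R0.inv()*R1).as_rotvec()/N;tr=[];ro=[]
    wn=np.round(np.degrees(w)/6,3)
    Rc=R0;pc=np.array(p0)
    for i in range(N):
        d=np.round(Rc.inv().apply((p1-pc)/(N-i))/.05,2)
        pc=pc+Rc.apply(d*.05);Rc=Rc*R.from_rotvec(np.radians(wn*6));tr.append(d.tolist());ro.append(wn.tolist())
    assert np.abs(tr).max()<=1 and np.abs(ro).max()<=1,(np.abs(tr).max(),np.abs(ro).max())
    for i in range(0,N,12):print(json.dumps({"travel":tr[i:i+12],"rotation":ro[i:i+12]}))
    return pc,Rc
P=[.5816,.0172,.0259,.466]
E
python3 - <<'E'
from plan import *
s=read_state();p0=s["tool_pos"];R0=R.from_rotvec(s["tcp_rot"])
R1=tool_for(P);print(R1.as_matrix().round(3))
S,o,V,B,bar,Bp=geom(P);g=bar+B.apply([0,0,.13]);print(g)
up=p0+[0.03,-.05,.17]
p,r=plan(p0,R0,up,R0,4)
plan(p,r,g,R1,20)
E
```

```text
[[-0.883 -0.469 -0.013]
 [-0.412  0.762  0.5  ]
 [-0.225  0.447 -0.866]]
[ 0.58444868 -0.09276311  0.34052559]
{"travel": [[-0.25, -0.16, -0.85], [-0.25, -0.15, -0.85], [-0.24, -0.16, -0.85], [-0.25, -0.15, -0.85]], "rotation": [[0.0, 0.0, 0.0], [0.0, 0.0, 0.0], [0.0, 0.0, 0.0], [0.0, 0.0, 0.0]]}
{"travel": [[-0.51, -0.46, 0.06], [-0.49, -0.49, 0.05], [-0.47, -0.51, 0.03], [-0.44, -0.53, 0.02], [-0.42, -0.55, 0.0], [-0.39, -0.57, -0.01], [-0.36, -0.59, -0.03], [-0.34, -0.61, -0.04], [-0.31, -0.62, -0.06], [-0.28, -0.63, -0.08], [-0.25, -0.64, -0.09], [-0.22, -0.65, -0.11]], "rotation": [[-0.26, 0.004, -0.448], [-0.26, 0.004, -0.448], [-0.26, 0.004, -0.448], [-0.26, 0.004, -0.448], [-0.26, 0.004, -0.448], [-0.26, 0.004, -0.448], [-0.26, 0.004, -0.448], [-0.26, 0.004, -0.448], [-0.26, 0.004, -0.448], [-0.26, 0.004, -0.448], [-0.26, 0.004, -0.448], [-0.26, 0.004, -0.448]]}
{"travel": [[-0.19, -0.66, -0.13], [-0.16, -0.66, -0.15], [-0.12, -0.66, -0.17], [-0.09, -0.66, -0.18], [-0.06, -0.66, -0.2], [-0.03, -0.66, -0.22], [-0.0, -0.66, -0.24], [0.03, -0.64, -0.26]], "rotation": [[-0.26, 0.004, -0.448], [-0.26, 0.004, -0.448], [-0.26, 0.004, -0.448], [-0.26, 0.004, -0.448], [-0.26, 0.004, -0.448], [-0.26, 0.004, -0.448], [-0.26, 0.004, -0.448], [-0.26, 0.004, -0.448]]}
```

Emit:
apply_moves(
  fingers=[1, 1, 1, 1],
  travel=[
    [-0.25, -0.16, -0.85],
    [-0.25, -0.15, -0.85],
    [-0.24, -0.16, -0.85],
    [-0.25, -0.15, -0.85],
  ],
  rotation=[
    [0, 0, 0],
    [0, 0, 0],
    [0, 0, 0],
    [0, 0, 0],
  ],
)

```text
time: 1.7
tool_pos: [0.3351, 0.5515, 0.403]
tcp_rot: [-0.729, -3.056, 0.0]
wrist_force: [0.6, 1.8, 0.5]
width: 1.002
grip_force: 0.0
```

Emit:
apply_moves(
  fingers=[1, 1, 1, 1, 1, 1, 1, 1, 1, 1, 1, 1],
  travel=[
    [-0.51, -0.46, 0.06],
    [-0.49, -0.49, 0.05],
    [-0.47, -0.51, 0.03],
    [-0.44, -0.53, 0.02],
    [-0.42, -0.55, 0.0],
    [-0.39, -0.57, -0.01],
    [-0.36, -0.59, -0.03],
    [-0.34, -0.61, -0.04],
    [-0.31, -0.62, -0.06],
    [-0.28, -0.63, -0.08],
    [-0.25, -0.64, -0.09],
    [-0.22, -0.65, -0.11],
  ],
  rotation=[
    [-0.26, 0.004, -0.448],
    [-0.26, 0.004, -0.448],
    [-0.26, 0.004, -0.448],
    [-0.26, 0.004, -0.448],
    [-0.26, 0.004, -0.448],
    [-0.26, 0.004, -0.448],
    [-0.26, 0.004, -0.448],
    [-0.26, 0.004, -0.448],
    [-0.26, 0.004, -0.448],
    [-0.26, 0.004, -0.448],
    [-0.26, 0.004, -0.448],
    [-0.26, 0.004, -0.448],
  ],
)

```text
time: 2.9
tool_pos: [0.4851, 0.1645, 0.3652]
tcp_rot: [-0.154, 3.028, 0.483]
wrist_force: [0.2, -0.2, 0.3]
width: 1.003
grip_force: 0.0
```

Emit:
apply_moves(
  fingers=[1, 1, 1, 1, 1, 1, 1, 1, 1, 1],
  travel=[
    [-0.19, -0.66, -0.13],
    [-0.16, -0.66, -0.15],
    [-0.12, -0.66, -0.17],
    [-0.09, -0.66, -0.18],
    [-0.06, -0.66, -0.2],
    [-0.03, -0.66, -0.22],
    [0, -0.66, -0.24],
    [0.03, -0.64, -0.26],
    [0, 0, 0],
    [0, 0, 0],
  ],
  rotation=[
    [-0.26, 0.004, -0.448],
    [-0.26, 0.004, -0.448],
    [-0.26, 0.004, -0.448],
    [-0.26, 0.004, -0.448],
    [-0.26, 0.004, -0.448],
    [-0.26, 0.004, -0.448],
    [-0.26, 0.004, -0.448],
    [-0.26, 0.004, -0.448],
    [0, 0, 0],
    [0, 0, 0],
  ],
)

```text
time: 3.9
tool_pos: [0.5855, -0.0917, 0.3408]
tcp_rot: [-0.707, 2.846, 0.768]
wrist_force: [0.3, 0.4, 0.5]
width: 1.003
grip_force: 0.0
```

```bash
python3 - <<'E'
from plan import *
s=read_state();print(s["time"],s["q"].round(3),s["tool_pos"],(tool_for(P).inv()*R.from_rotvec(s["tcp_rot"])).magnitude())
c=cam("wrist");a=c["image"][:,:,::-1].copy()
print(c["fx"],c["cx"],c["cy"])
S,o,V,B,bar,Bp=geom(P)
for X,t in((bar+B.apply([0,0,.0105]),"stem"),(bar+Bp.apply([.075,0,.01]),"eye"),(bar+Bp.apply([-.047,0,.01]),"short")):
    u=proj(c,X);print(t,u);cv2.circle(a,tuple(int(v) for v in u),3,(0,255,0),1)
for n in("bar","bar_end","valve"):print(n,[(round(l["p"],2),np.round(l["location"],1)) for l in tip_of("wrist",n)])
cv2.imwrite("pics/w1.png",a)
E
```

```text
3.9 [-0.461  0.181  1.589  0.457  1.63  -2.552] [ 0.58545099 -0.09171278  0.3407682 ] 0.005540063911357183
371.64829954431775 316.760983389388 242.4520425478577
stem [315.23361458 234.13409067]
eye [315.87078138 325.41567017]
short [314.82395656 169.34973614]
bar [(0.55, array([316.1, 226.8]))]
bar_end [(0.65, array([316. , 315.5]))]
valve [(0.63, array([202.5, 144.5]))]
```

View pics/w1.png

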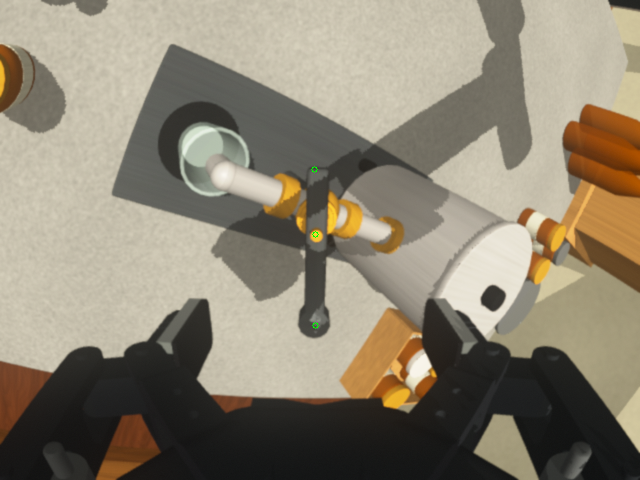

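The fit matches the wrist view: the stem is at (316,235) and the eye at (315,320), both on the markers. q6 sits at its lower limit, so I'll grasp turned +5° from the bar. The pads will then turn the bar a little towards shut.

```bash
python3 - <<'E'
from plan import *
s=read_state();p0=s["tool_pos"];R0=R.from_rotvec(s["tcp_rot"])
S,o,V,B,bar,Bp=geom(P);R1=tool_for(P,-np.radians(5))
print(R1.inv().apply(Bp.apply([0,1,0])), (R0.inv()*R1).as_rotvec())
plan(p0,R0,bar-B.apply([0,0,.017]),R1,10)
E
```

```text
[8.71557427e-02 9.96194698e-01 7.33328091e-17] [-0.00065565 -0.00177588  0.0855218 ]
{"travel": [[0.0, -0.01, 0.29], [0.0, -0.01, 0.29], [0.0, -0.0, 0.3], [0.01, -0.01, 0.29], [0.0, -0.0, 0.3], [0.01, -0.01, 0.29], [0.0, -0.0, 0.3], [0.01, -0.01, 0.29], [0.0, -0.0, 0.3], [0.01, -0.01, 0.29]], "rotation": [[-0.001, -0.002, 0.082], [-0.001, -0.002, 0.082], [-0.001, -0.002, 0.082], [-0.001, -0.002, 0.082], [-0.001, -0.002, 0.082], [-0.001, -0.002, 0.082], [-0.001, -0.002, 0.082], [-0.001, -0.002, 0.082], [-0.001, -0.002, 0.082], [-0.001, -0.002, 0.082]]}
```

Emit:
apply_moves(
  fingers=[0.8, 0.8, 0.8, 0.8, 0.8, 0.8, 0.8, 0.8, 0.8, 0.8, 0.8],
  travel=[
    [0, -0.01, 0.29],
    [0, -0.01, 0.29],
    [0, 0, 0.3],
    [0.01, -0.01, 0.29],
    [0, 0, 0.3],
    [0.01, -0.01, 0.29],
    [0, 0, 0.3],
    [0.01, -0.01, 0.29],
    [0, 0, 0.3],
    [0.01, -0.01, 0.29],
    [0, 0, 0],
  ],
  rotation=[
    [0, -0.002, 0.082],
    [0, -0.002, 0.082],
    [0, -0.002, 0.082],
    [0, -0.002, 0.082],
    [0, -0.002, 0.082],
    [0, -0.002, 0.082],
    [0, -0.002, 0.082],
    [0, -0.002, 0.082],
    [0, -0.002, 0.082],
    [0, -0.002, 0.082],
    [0, 0, 0],
  ],
)

```text
time: 5.2
tool_pos: [0.5813, -0.0193, 0.2098]
tcp_rot: [-0.589, 2.894, 0.782]
wrist_force: [-0.5, -0.2, -0.3]
width: 0.8
grip_force: 0.0
```

Emit:
apply_moves(
  fingers=[0, 0, 0, 0, 0, 0, 0, 0, 0, 0, 0, 0],
  travel=[
    [0, 0, 0],
    [0, 0, 0],
    [0, 0, 0],
    [0, 0, 0],
    [0, 0, 0],
    [0, 0, 0],
    [0, 0, 0],
    [0, 0, 0],
    [0, 0, 0],
    [0, 0, 0],
    [0, 0, 0],
    [0, 0, 0],
  ],
  rotation=[
    [0, 0, 0],
    [0, 0, 0],
    [0, 0, 0],
    [0, 0, 0],
    [0, 0, 0],
    [0, 0, 0],
    [0, 0, 0],
    [0, 0, 0],
    [0, 0, 0],
    [0, 0, 0],
    [0, 0, 0],
    [0, 0, 0],
  ],
  newtons=60,
)

```text
time: 6.4
tool_pos: [0.583, -0.0199, 0.2143]
tcp_rot: [-0.59, 2.889, 0.781]
wrist_force: [-1.9, 3.2, 6.1]
width: 0.173
grip_force: 60.2
```

```bash
cat > st.py <<'E'
from plan import *
s=read_state();r=R.from_rotvec(s["tcp_rot"]);S,o,V,B,bar,Bp=geom(P)
print(s["time"],"q",s["q"].round(3),"F_tool",r.inv().apply(s["wrist_force"]).round(2),"T_tool",r.inv().apply(s["torque"]).round(3),"w",round(s["width"],3),"grip",s["grip_force"])
print("tcp-bar in spindle frame mm",(B.inv().apply(s["tool_pos"]-bar)*1e3).round(1),"tq6",s["joint_torque"][5])
E
python3 st.py
```

```text
6.4 q [-0.36   0.205  1.797  0.494  1.378 -2.489] F_tool [-0.48  6.16 -3.63] T_tool [-0.656  0.086  0.109] w 0.173 grip 60.23734509944916
tcp-bar in spindle frame mm [  0.4   0.  -15.8] tq6 -0.08632899960502982
```

Emit:
apply_moves(
  fingers=[0, 0, 0, 0, 0, 0],
  travel=[
    [0, 0, 0],
    [0, 0, 0],
    [0, 0, 0],
    [0, 0, 0],
    [0, 0, 0],
    [0, 0, 0],
  ],
  rotation=[
    [0, 0, 0.6],
    [0, 0, 0.6],
    [0, 0, 0.6],
    [0, 0, 0.6],
    [0, 0, 0.6],
    [0, 0, 0.6],
  ],
)

```text
time: 7.0
tool_pos: [0.583, -0.0202, 0.2141]
tcp_rot: [0.036, -3.028, -0.813]
wrist_force: [-2.4, 1.1, 5.2]
width: 0.172
grip_force: 60.8
```

```bash
python3 st.py
```

```text
7.0 q [-0.36   0.205  1.797  0.493  1.378 -2.11 ] F_tool [ 2.34  3.62 -3.93] T_tool [-0.333  0.365 -0.139] w 0.172 grip 60.796061754226685
tcp-bar in spindle frame mm [  0.5  -0.4 -15.8] tq6 -0.5297045968472958
```

Emit:
apply_moves(
  fingers=[0, 0, 0, 0, 0, 0, 0, 0],
  travel=[
    [0, 0, 0],
    [0, 0, 0],
    [0, 0, 0],
    [0, 0, 0],
    [0, 0, 0],
    [0, 0, 0],
    [0, 0, 0],
    [0, 0, 0],
  ],
  rotation=[
    [0, 0, 0.6],
    [0, 0, 0.6],
    [0, 0, 0.6],
    [0, 0, 0.6],
    [0, 0, 0.6],
    [0, 0, 0.6],
    [0, 0, 0.6],
    [0, 0, 0.6],
  ],
)

```text
time: 7.8
tool_pos: [0.583, -0.0207, 0.2142]
tcp_rot: [-0.674, -2.835, -0.752]
wrist_force: [-3.1, 0.3, 2.4]
width: 0.178
grip_force: 175.7
```

```bash
python3 st.py
```

```text
7.8 q [-0.359  0.205  1.796  0.49   1.378 -1.617] F_tool [ 3.43 -0.14 -1.87] T_tool [ 0.167  0.43  -5.474] w 0.178 grip 175.73408250929788
tcp-bar in spindle frame mm [  0.5  -0.7 -15.5] tq6 4.767390936613083
```

Emit:
apply_moves(
  fingers=[0, 0, 0, 0, 0, 0, 0, 0],
  travel=[
    [0, 0, 0],
    [0, 0, 0],
    [0, 0, 0],
    [0, 0, 0],
    [0, 0, 0],
    [0, 0, 0],
    [0, 0, 0],
    [0, 0, 0],
  ],
  rotation=[
    [0, 0, 0.6],
    [0, 0, 0.6],
    [0, 0, 0.6],
    [0, 0, 0.6],
    [0, 0, 0.6],
    [0, 0, 0.6],
    [0, 0, 0.6],
    [0, 0, 0.6],
  ],
)

```text
time: 8.6
tool_pos: [0.5837, -0.0213, 0.2146]
tcp_rot: [-1.269, -2.526, -0.651]
wrist_force: [-3.3, -1.6, -4.0]
width: 0.177
grip_force: 617.7
```

```bash
python3 st.py
```

```text
8.6 q [-0.355  0.204  1.793  0.481  1.376 -1.145] F_tool [-0.73 -4.62  2.75] T_tool [  0.676  -0.292 -20.493] w 0.177 grip 617.699267026037
tcp-bar in spindle frame mm [  1.1  -1.1 -14.7] tq6 19.79874014854431
```

The stop came at about q6 = -1.8, and the second batch wound hard against it. I'll unwind most of that with the grip still on.

Emit:
apply_moves(
  fingers=[0, 0, 0, 0, 0, 0, 0, 0, 0],
  travel=[
    [0, 0, 0],
    [0, 0, 0],
    [0, 0, 0],
    [0, 0, 0],
    [0, 0, 0],
    [0, 0, 0],
    [0, 0, 0],
    [0, 0, 0],
    [0, 0, 0],
  ],
  rotation=[
    [0, 0, -0.6],
    [0, 0, -0.6],
    [0, 0, -0.6],
    [0, 0, -0.6],
    [0, 0, -0.6],
    [0, 0, -0.6],
    [0, 0, -0.6],
    [0, 0, -0.6],
    [0, 0, 0],
  ],
)

```text
time: 9.5
tool_pos: [0.5837, -0.0208, 0.2142]
tcp_rot: [-0.676, -2.836, -0.752]
wrist_force: [-2.3, -1.4, 4.1]
width: 0.175
grip_force: 172.4
```

```bash
python3 st.py
```

```text
9.5 q [-0.359  0.205  1.796  0.49   1.376 -1.617] F_tool [ 2.45 -0.3  -4.2 ] T_tool [ 0.093  0.279 -4.391] w 0.175 grip 172.36537411808968
tcp-bar in spindle frame mm [  1.1  -0.9 -15.4] tq6 3.8945522904396057
```

Emit:
apply_moves(
  fingers=[0, 0, 0],
  travel=[
    [0, 0, 0],
    [0, 0, 0],
    [0, 0, 0],
  ],
  rotation=[
    [0, 0, -0.4],
    [0, 0, -0.4],
    [0, 0, 0],
  ],
)

```text
time: 9.8
tool_pos: [0.5836, -0.0207, 0.214]
tcp_rot: [-0.572, -2.875, -0.766]
wrist_force: [-1.4, -0.8, 5.7]
width: 0.18
grip_force: 125.2
```

```bash
python3 st.py
```

```text
9.8 q [-0.36   0.205  1.797  0.492  1.377 -1.694] F_tool [ 2.18  1.47 -5.31] T_tool [-0.103  0.355 -2.498] w 0.18 grip 125.19799679517746
tcp-bar in spindle frame mm [  1.   -0.9 -15.6] tq6 2.231127619743347
```

Emit:
apply_moves(
  fingers=[0.5, 0.5, 0.5, 0.5, 0.5],
  travel=[
    [0, 0, 0],
    [0, 0, 0],
    [0, 0, 0],
    [0, 0, 0],
    [0, 0, 0],
  ],
  rotation=[
    [0, 0, 0],
    [0, 0, 0],
    [0, 0, 0],
    [0, 0, 0],
    [0, 0, 0],
  ],
)

```text
time: 10.3
tool_pos: [0.5826, -0.0207, 0.212]
tcp_rot: [-0.575, -2.872, -0.765]
wrist_force: [-0.1, -0.6, -0.3]
width: 0.502
grip_force: 0.0
```

```bash
python3 st.py; python3 - <<'E'
from h import *
cv2.imwrite("pics/w2.png",cam("wrist")["image"][:,:,::-1])
E
```

```text
10.3 q [-0.36   0.207  1.799  0.492  1.376 -1.692] F_tool [-0.12 -0.61 -0.04] T_tool [ 0.213 -0.098 -0.012] w 0.502 grip 0.0
tcp-bar in spindle frame mm [  0.1  -1.8 -17.3] tq6 0.010733202507253736
```

View pics/w2.png

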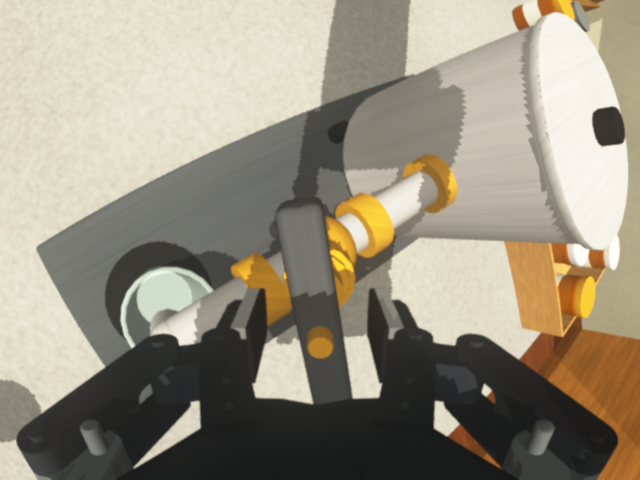

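The wrist view shows the bar tilted about 8° anticlockwise of the tool: short end at about (300,207), stem at (320,336). Next I'll work out its angle.

```bash
python3 - <<'E'
from plan import *
c=cam("wrist");s=read_state();r=R.from_rotvec(s["tcp_rot"])
def f(p):
    S,o,V,B,bar,Bp=geom([p[0],p[1],P[2],p[2]])
    return np.concatenate([proj(c,bar+B.apply([0,0,.009]))-(319,343),[proj(c,bar+Bp.apply([-.047,0,.010]))[0]-300]])
q=least_squares(f,[P[0],P[1],P[3]-.69]).x;print(q,np.degrees(q[2]))
S,o,V,B,bar,Bp=geom([q[0],q[1],P[2],q[2]])
t=Bp.inv().apply(r.apply([0,1,0]));a=np.arctan2(-t[0],t[1]);print("tool y vs bar y about spindle deg",np.degrees(a),"bar q6 equiv",s["q"][5]+a)
print(proj(c,bar+Bp.apply([-.047,0,.010])))
E
```

```text
[ 0.5832999   0.01581646 -0.2908333 ] -16.663520412463196
tool y vs bar y about spindle deg -7.421072874421097 bar q6 equiv -1.82220896420842
[300.         215.75276583]
```

Emit:
apply_moves(
  fingers=[0.8, 0.8, 0.8, 0.8, 0.8, 0.8, 0.8, 0.8, 0.8, 0.8, 0.8, 0.8],
  travel=[
    [0, 0, -0.4],
    [0, 0, -0.4],
    [0, 0, -0.4],
    [0, 0, 0],
    [0, 0, 0],
    [0, 0, 0],
    [0, 0, 0],
    [0, 0, 0],
    [0, 0, 0],
    [0, 0, 0],
    [0, 0, 0],
    [0, 0, 0],
  ],
  rotation=[
    [0, 0, 0],
    [0, 0, 0],
    [0, 0, 0],
    [0, 0, 1],
    [0, 0, 1],
    [0, 0, 1],
    [0, 0, 1],
    [0, 0, 1],
    [0, 0, 1],
    [0, 0, 1],
    [0, 0, 1],
    [0, 0, 1],
  ],
)

```text
time: 11.6
tool_pos: [0.5836, -0.0506, 0.2643]
tcp_rot: [-1.709, -2.155, -0.566]
wrist_force: [-0.8, 0.6, -0.5]
width: 0.8
grip_force: 0.0
```

Emit:
apply_moves(
  fingers=[0.8, 0.8, 0.8, 0.8, 0.8, 0.8, 0.8, 0.8, 0.8, 0.8, 0.8, 0.8],
  travel=[
    [0, 0, 0],
    [0, 0, 0],
    [0, 0, 0],
    [0, 0, 0],
    [0, 0, 0],
    [0, 0, 0],
    [0, 0, 0],
    [0, 0, 0],
    [0, 0, 0],
    [0, 0, 0],
    [0, 0, 0],
    [0, 0, 0],
  ],
  rotation=[
    [0, 0, 1],
    [0, 0, 1],
    [0, 0, 1],
    [0, 0, 1],
    [0, 0, 1],
    [0, 0, 1],
    [0, 0, 1],
    [0, 0, 1],
    [0, 0, 1],
    [0, 0, 1],
    [0, 0, 1],
    [0, 0, 1],
  ],
)

```text
time: 12.8
tool_pos: [0.5836, -0.0506, 0.2643]
tcp_rot: [-2.532, -0.706, -0.172]
wrist_force: [0.3, 0.2, 0.2]
width: 0.801
grip_force: 0.0
```

Emit:
apply_moves(
  fingers=[0.8, 0.8, 0.8, 0.8, 0.8, 0.8, 0.8, 0.8, 0.8, 0.8],
  travel=[
    [0, 0, 0],
    [0, 0, 0],
    [0, 0, 0],
    [0, 0, 0],
    [0, 0, 0],
    [0, 0, 0],
    [0, 0, 0],
    [0, 0, 0],
    [0, 0, 0],
    [0, 0, 0],
  ],
  rotation=[
    [0, 0, 1],
    [0, 0, 1],
    [0, 0, 1],
    [0, 0, 1],
    [0, 0, 1],
    [0, 0, 1],
    [0, 0, 1],
    [0, 0, 0.7],
    [0, 0, 0],
    [0, 0, 0],
  ],
)

```text
time: 13.8
tool_pos: [0.5836, -0.0506, 0.2643]
tcp_rot: [-2.601, 0.335, 0.107]
wrist_force: [-0.3, -0.1, -0.4]
width: 0.801
grip_force: 0.0
```

```bash
python3 st.py; python3 - <<'E'
from plan import *
c=cam("wrist");a=c["image"][:,:,::-1].copy();s=read_state();r=R.from_rotvec(s["tcp_rot"])
S,o,V,B,bar,Bp=geom([P[0],P[1],P[2],-.28])
for X in(bar+B.apply([0,0,.009]),bar+Bp.apply([-.047,0,.01]),bar+Bp.apply([.075,0,.01])):
    u=proj(c,X);print(u);cv2.circle(a,tuple(int(v) for v in u),3,(0,255,0),1)
t=Bp.inv().apply(r.apply([0,-1,0]));print("tool vs bar deg",np.degrees(np.arctan2(-t[0],t[1])))
cv2.imwrite("pics/w3.png",a)
E
```

```text
13.8 q [-0.404  0.187  1.722  0.474  1.479  1.319] F_tool [-0.22  0.34  0.3 ] T_tool [-0.255  0.061  0.018] w 0.801 grip 0.0
tcp-bar in spindle frame mm [ 0.2 -1.6 42.9] tq6 0.043589724227786064
[314.81285142 278.31873235]
[315.14468772 357.20022314]
[314.31476209 126.99595978]
tool vs bar deg -0.11391124184280214
```

View pics/w3.png

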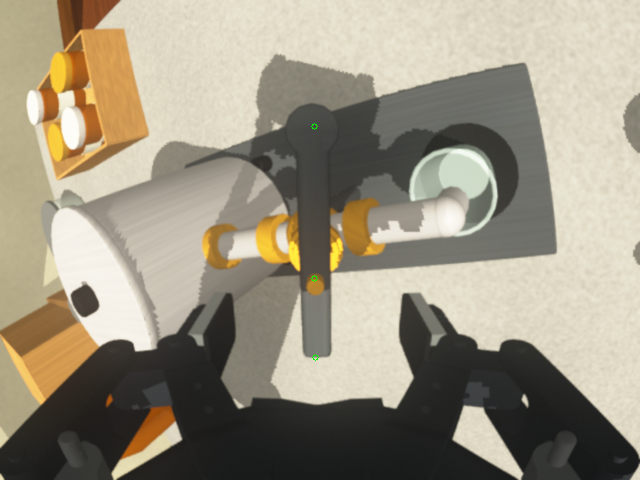

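The tool is aligned with the shut bar: eye (312,130), stem (316,286), short end (317,355). Now I'll go down and grip.

Emit:
apply_moves(
  fingers=[0.6, 0.6, 0.6, 0.6, 0.6, 0, 0, 0, 0, 0, 0, 0],
  travel=[
    [0, 0, 0.3],
    [0, 0, 0.3],
    [0, 0, 0.3],
    [0, 0, 0.3],
    [0, 0, 0],
    [0, 0, 0],
    [0, 0, 0],
    [0, 0, 0],
    [0, 0, 0],
    [0, 0, 0],
    [0, 0, 0],
    [0, 0, 0],
  ],
  rotation=[
    [0, 0, 0],
    [0, 0, 0],
    [0, 0, 0],
    [0, 0, 0],
    [0, 0, 0],
    [0, 0, 0],
    [0, 0, 0],
    [0, 0, 0],
    [0, 0, 0],
    [0, 0, 0],
    [0, 0, 0],
    [0, 0, 0],
  ],
  newtons=60,
)

```text
time: 15.05
tool_pos: [0.5835, -0.0206, 0.2135]
tcp_rot: [-2.6, 0.336, 0.105]
wrist_force: [0.6, 1.5, 4.4]
width: 0.18
grip_force: 59.6
```

```bash
python3 st.py
```

```text
15.05 q [-0.36   0.206  1.797  0.493  1.376  1.312] F_tool [-0.34 -3.54 -3.09] T_tool [ 0.45   0.053 -0.573] w 0.18 grip 59.643001556396484
tcp-bar in spindle frame mm [  1.   -1.  -16.1] tq6 0.5276499129831791
```

Emit:
apply_moves(
  fingers=[0, 0, 0, 0],
  travel=[
    [0, 0, 0],
    [0, 0, 0],
    [0, 0, 0],
    [0, 0, 0],
  ],
  rotation=[
    [0, 0, 0.5],
    [0, 0, 0.5],
    [0, 0, 0],
    [0, 0, 0],
  ],
)

```text
time: 15.45
tool_pos: [0.5835, -0.0206, 0.2136]
tcp_rot: [-2.585, 0.465, 0.14]
wrist_force: [1.2, 1.7, 5.6]
width: 0.172
grip_force: 103.0
```

```bash
python3 st.py
```

```text
15.45 q [-0.359  0.206  1.797  0.492  1.376  1.412] F_tool [-0.39 -4.41 -4.05] T_tool [ 0.36  -0.071 -2.814] w 0.172 grip 102.95358214527369
tcp-bar in spindle frame mm [  1.  -1. -16.] tq6 2.8355712443590164
```

Emit:
apply_moves(
  fingers=[0, 0, 0, 0, 0, 0, 0, 0, 0, 0, 0, 0],
  travel=[
    [0, 0, 0],
    [0, 0, 0],
    [0, 0, 0],
    [0, 0, 0],
    [0, 0, 0],
    [0, 0, 0],
    [0, 0, 0],
    [0, 0, 0],
    [0, 0, 0],
    [0, 0, 0],
    [0, 0, 0],
    [0, 0, 0],
  ],
  rotation=[
    [0, 0, -0.9],
    [0, 0, -0.9],
    [0, 0, -0.9],
    [0, 0, -0.9],
    [0, 0, -0.9],
    [0, 0, -0.9],
    [0, 0, -0.9],
    [0, 0, -0.9],
    [0, 0, -0.9],
    [0, 0, -0.9],
    [0, 0, -0.9],
    [0, 0, -0.9],
  ],
)

```text
time: 16.65
tool_pos: [0.5831, -0.0192, 0.2143]
tcp_rot: [-2.443, -0.992, -0.253]
wrist_force: [-0.7, 5.8, 10.4]
width: 0.175
grip_force: 59.0
```

```bash
python3 st.py
```

```text
16.65 q [-0.36   0.205  1.798  0.496  1.379  0.283] F_tool [ 6.62 -7.89 -6.05] T_tool [0.993 0.738 0.189] w 0.175 grip 58.96647334098816
tcp-bar in spindle frame mm [  0.6   0.7 -16.1] tq6 0.7895678468048573
```

Turning freely with about 0.15 N m resistance. I'll carry on.

Emit:
apply_moves(
  fingers=[0, 0, 0, 0, 0, 0, 0, 0, 0, 0, 0, 0],
  travel=[
    [0, 0, 0],
    [0, 0, 0],
    [0, 0, 0],
    [0, 0, 0],
    [0, 0, 0],
    [0, 0, 0],
    [0, 0, 0],
    [0, 0, 0],
    [0, 0, 0],
    [0, 0, 0],
    [0, 0, 0],
    [0, 0, 0],
  ],
  rotation=[
    [0, 0, -0.9],
    [0, 0, -0.9],
    [0, 0, -0.9],
    [0, 0, -0.9],
    [0, 0, -0.9],
    [0, 0, -0.9],
    [0, 0, -0.9],
    [0, 0, -0.9],
    [0, 0, -0.9],
    [0, 0, -0.9],
    [0, 0, -0.9],
    [0, 0, -0.9],
  ],
)

```text
time: 17.85
tool_pos: [0.5814, -0.0188, 0.2145]
tcp_rot: [-1.602, -2.249, -0.595]
wrist_force: [-6.3, 4.9, 13.3]
width: 0.174
grip_force: 59.4
```

Emit:
apply_moves(
  fingers=[0, 0, 0, 0, 0, 0, 0, 0, 0, 0, 0],
  travel=[
    [0, 0, 0],
    [0, 0, 0],
    [0, 0, 0],
    [0, 0, 0],
    [0, 0, 0],
    [0, 0, 0],
    [0, 0, 0],
    [0, 0, 0],
    [0, 0, 0],
    [0, 0, 0],
    [0, 0, 0],
  ],
  rotation=[
    [0, 0, -0.9],
    [0, 0, -0.9],
    [0, 0, -0.9],
    [0, 0, -0.9],
    [0, 0, -0.9],
    [0, 0, -0.9],
    [0, 0, -0.9],
    [0, 0, -0.9],
    [0, 0, -0.9],
    [0, 0, 0],
    [0, 0, 0],
  ],
)

```text
time: 18.95
tool_pos: [0.5803, -0.0196, 0.214]
tcp_rot: [-0.57, -2.867, -0.768]
wrist_force: [-9.1, 1.6, 13.3]
width: 0.176
grip_force: 59.8
```

```bash
python3 st.py
```

```text
18.95 q [-0.36   0.204  1.799  0.492  1.383 -1.693] F_tool [ 11.66   3.81 -10.54] T_tool [-0.444  1.747 -0.106] w 0.176 grip 59.833930134773254
tcp-bar in spindle frame mm [ -2.3   0.2 -16.2] tq6 0.11854718439280987
```

Emit:
apply_moves(
  fingers=[0, 0, 0, 0],
  travel=[
    [0, 0, 0],
    [0, 0, 0],
    [0, 0, 0],
    [0, 0, 0],
  ],
  rotation=[
    [0, 0, -0.7],
    [0, 0, -0.7],
    [0, 0, 0],
    [0, 0, 0],
  ],
)

```text
time: 19.35
tool_pos: [0.5802, -0.0198, 0.2139]
tcp_rot: [-0.363, -2.934, -0.787]
wrist_force: [-8.5, 1.8, 13.1]
width: 0.174
grip_force: 59.9
```

```bash
python3 st.py
```

```text
19.35 q [-0.361  0.204  1.799  0.492  1.383 -1.839] F_tool [ 10.43   5.75 -10.2 ] T_tool [-0.616  1.754 -0.125] w 0.174 grip 59.87486243247986
tcp-bar in spindle frame mm [ -2.3  -0.  -16.2] tq6 0.12820322066545486
```

Emit:
apply_moves(
  fingers=[0.7, 0.7, 0.7, 0.7, 0.7, 0.7, 0.7, 0.7, 0.7, 0.7],
  travel=[
    [0, 0, 0],
    [0, 0, 0],
    [0, 0, 0],
    [0, 0, 0],
    [0, 0, -0.3],
    [0, 0, -0.3],
    [0, 0, -0.4],
    [0, 0, -0.4],
    [0, 0, 0],
    [0, 0, 0],
  ],
  rotation=[
    [0, 0, 0],
    [0, 0, 0],
    [0, 0, 0],
    [0, 0, 0],
    [0, 0, 0],
    [0, 0, 0],
    [0, 0, 0],
    [0, 0, 0],
    [0, 0, 0],
    [0, 0, 0],
  ],
)

```text
time: 20.35
tool_pos: [0.5843, -0.0563, 0.2741]
tcp_rot: [-0.366, -2.943, -0.784]
wrist_force: [0.2, 0.5, 0.8]
width: 0.7
grip_force: 0.0
```

```bash
python3 st.py; python3 - <<'E'
from plan import *
c=cam("wrist");a=c["image"][:,:,::-1].copy()
S,o,V,B,bar,Bp=geom([P[0],P[1]-.0014,P[2],-.29+np.pi])
for X in(bar+B.apply([0,0,.011]),bar+Bp.apply([-.047,0,.01]),bar+Bp.apply([.075,0,.01])):
    u=proj(c,X);cv2.circle(a,tuple(int(v) for v in u),3,(0,255,0),1)
b=cam("scene")["image"][100:400,120:520,::-1]
cv2.imwrite("pics/w4.png",np.hstack([cv2.resize(a,(400,300)),b]))
E
```

```text
20.35 q [-0.412  0.184  1.707  0.472  1.496 -1.83 ] F_tool [-0.01  0.83 -0.42] T_tool [ 0.255 -0.066  0.015] w 0.7 grip 0.0
tcp-bar in spindle frame mm [ 0.8 -1.7 54.3] tq6 0.0020805887470487505
```

View pics/w4.png

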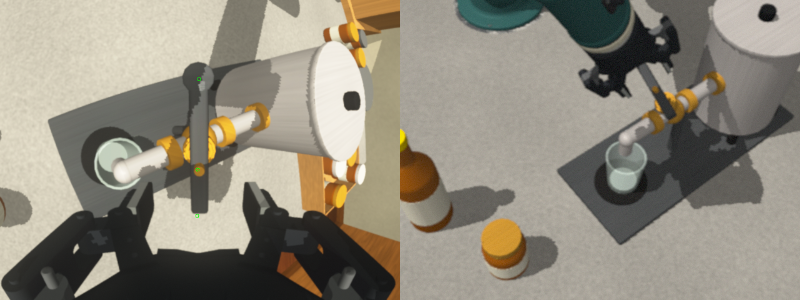

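The bar sits on the markers for half a turn from the stop: eye (198,76) and stem (199,171) in the left panel. The fingers are clear and the jar, bottle and jam jar are where they were.

```bash
python3 -c "
from workcell import *
print(finish_job())"
```

```text
the job is handed in; nothing more can be done
None
```

I shut the valve against its stop, opened it half a turn (within about 2° by the wrist camera), and let go with the jar, bottle and jam jar undisturbed; it was wound about 20 N m hard against the stop on the way. The job is handed in, but no verdict was returned.

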